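# Sweep rejected stoppers off the sorting stand into the blue bin

## Robot

A 6-joint arm with a two-finger parallel gripper is mounted at the origin on the work surface. World frame = base frame: x ahead of the robot, y to its left, z up, the work surface at z = 0. Lengths are in mm, angles in rad, forces in N, time in s.
With the tool pointing down it reaches from about 275 to 750 mm from the base axis. Payload 10.2 kg.
Tool frame: the origin (TCP) lies midway between the tips of the shut fingers; the grasp point (between the pads) lies 19 mm behind it; x points along the fingers, z is the direction in which the jaws open and shut, and the axes are right-handed (so a half turn about x gives the same grasp; the last joint's range is limited). The gripper opens to 85 mm and grips with 20 to 120 N. Pads are 22 mm wide; open, the fingers measure 114 mm over their backs; the gripper's body (76 mm by 85 mm) begins 54 mm behind the grasp point. The pads swing forward as they close: fully open they stand 13 mm farther back than shut.
Start: joints at [1.097, 0.313, 1.498, -0, 1.331, -0.223], TCP at [130.307, 508.578, 231.294] pointing down, gripper open.
Joint ranges: [-2.94, 2.94], [-0.97, 2.17], [0.19, 2.56], [-1.23, 4.37], [0.02, 3.11], [-2.88, 2.88]. Speed limits (rad/s): [2.39, 2.39, 3.01, 3.14, 3.14, 3.14].

## Interface

Orientations are given as a unit quaternion [w, x, y, z].
In Python, from workcell import * gives the robot as it stands.
- The arm moves only by the tool jog_arm, never from a script. Its argument "deltas" is a list of rows, each a list of 3 entries, a list of its own where there are three numbers: the shift along the tool's x, y, z in cm, then the turn about the tool's x in rad, then the opening, from 0 (shut) to 1 (fully open). In form: [[[tx, ty, tz], twist, hand], ...]. A call has 1 to 10 rows; each row shifts and turns the pose as measured when the row begins, along the tool's axes as they then stand; what a row does not reach is not made up. A row lasts 1/10 s, in which the tool goes at most 50 mm and 8.59 degrees, less where a joint would pass 70% of its speed; a pose out of reach is approached as far as the arm can. A call is refused whole if a number of a shift passes 5 or a number of a turn 0.15, either way. A call with a gripper value outside its range is refused whole. The fingers move at their own pace and stop on an object; "squeeze" is the grip in N (left out, the last holds). Time passes only in rows, so rows that do not move let the fingers close. It gives the time, the measured TCP pose, the force and the opening at its end, in the units of the state.
- state(): the state, without advancing time (a new reading comes with each control period).
- capture(name): name is "scene" or "top" or "wrist"; returns (picture, depth): 400x640x3 uint8, red, green, blue; 400x640 float32, mm along the optical axis (not along the pixel's ray), 0 where there is no reading.
- camera_info(name): a dict with "intrinsics" (3x3 intrinsics, pixels), "rvec" (rotation vector, rad) and "tvec" (3), from world to camera coordinates, as OpenCV has them. Camera axes: x right, y down, z forward; pixel columns grow to the right and rows downward; lengths in mm; the calibration is good to about 2 mm. A picture is of the moment at which its call begins: read the wrist's pose just before it. camera_info takes no time and is no camera call; for the wrist camera it gives the pose at the moment of the call.
- job_done(): hands the job in, once; it reports no verdict.
Trained networks look in the newest picture that a camera, given by its name, has taken for a name from the list of things; names that differ only in an ending like _2 or _b are one class to them, and where a whole thing is asked for, a point or a joint stands for the part that bears it (a point fixed in the world has none). Each returns a list of dicts, best first, with "confidence" (0 to 1); they miss things now and then, are a little off and sometimes report something else, mostly with a low value. They report only what shows in the picture. A call takes as long as a camera call.
- regions_of(camera, label): "region" (400x640 bool, what is visible of it) and "xy" ([column, row] in pixels, amid what is visible of it).
- spot_point(camera, label): "xy" ([column, row] in pixels: a listed point, or the origin of a listed thing).
The state is a dict: "t": time; "qpos": joint angles; "qvel": joint speeds; "tau": joint torques, N m; "position": TCP position; "orientation": TCP orientation; "wrist_force": force on the tool from outside, world axes, zero at the start; "ft_torque": the same for the moment, N m; "finger_gap": finger opening in mm.
Only numpy, scipy, OpenCV 4.12 (cv2) and the standard library are available. Lean on these libraries where they do the work, as an engineer would, in place of code of your own. Each camera call takes 0.05 s, during which the arm holds its last target. There are 200 camera calls.

## Task

Three dark rubber stoppers lie on the steel sorting stand: with the fingertips, sweep them along the deck and over its open end into the blue bin, not into the white tray at the other end. Push them lightly and never pinch, press down on or lift them, and leave the two vials standing on the deck, and the other things on the bench, where they are.

Things in the scene. Friction and masses are not known exactly. Their poses are not given: they have to be found in the camera images.
- stand: fixed stainless sorting stand. Flat horizontal deck 240 mm along its x by 220 mm along its y, deck top 50 mm above the bench. Origin: centre of its underside, on the bench. A rim 6 mm thick rises 12 mm above the deck along both edges at x = -0.120 and x = +0.120 m; the two ends at y = -0.110 and y = +0.110 m are open, and parts pushed over them drop into the tray that stands there. x and y horizontal, z up
- blue_bin: fixed open-topped blue plastic bin for rejected stoppers, 250 mm (its x) by 120 mm (its y) by 38 mm high, wall and floor 4 mm, same yaw as the stand. Origin: centre of its underside. It stands at one open end of the stand, at either stand y = +0.165 or y = -0.165 m (differs from run to run), so that its near wall lies 15 mm in under the deck's end and its mouth 12 mm below the deck top
- white_tray: fixed open-topped white tray of the same size at the other end of the stand, with finished vials lying in it; no stopper belongs there. Origin: centre of its underside
- stopper_a: loose near-black rubber stopper, 11 to 17 g, 12 mm high: a flange 22 mm in diameter and 5 mm thick lying on the deck, a 14 mm plug pointing up. Origin: on its axis at half height, 6 mm above the deck; z along the plug. It slides on the deck when pushed at the side
- stopper_b: loose near-black rubber stopper, 11 to 17 g, 12 mm high: a flange 22 mm in diameter and 5 mm thick lying on the deck, a 14 mm plug pointing up. Origin: on its axis at half height, 6 mm above the deck; z along the plug. It slides on the deck when pushed at the side
- stopper_c: loose near-black rubber stopper, 11 to 17 g, 12 mm high: a flange 22 mm in diameter and 5 mm thick lying on the deck, a 14 mm plug pointing up. Origin: on its axis at half height, 6 mm above the deck; z along the plug. It slides on the deck when pushed at the side
- vial_1: glass vial with orange cap standing loose on the middle of the deck, 24 mm in diameter, 45 mm high, 30 g, easily knocked over. Origin: centre of its underside
- vial_2: glass vial with orange cap standing loose on the middle of the deck, 24 mm in diameter, 45 mm high, 30 g, easily knocked over. Origin: centre of its underside
- vial_3: the same kind of vial, 24 mm in diameter, 45 mm high, standing on the bench on the left, clear of the bins. Origin: centre of its underside
- vial_4: the same kind of vial, 24 mm in diameter, 45 mm high, standing on the bench on the left, clear of the bins. Origin: centre of its underside
- beaker: glass beaker, 72 mm in diameter, 90 mm high, on the bench to the left. Origin: centre of its underside
- wash_bottle: white bottle with red cap, 68 mm in diameter, 150 mm high, on the bench to the right. Origin: centre of its underside
- spatula: steel spatula, 170 mm long, lying on the bench to the right. Origin: about its middle, on its underside

How it is judged (in metres and radians):
At the end, for the whole second after the job is handed in: all three stoppers lie at rest (under 20 mm/s) inside the blue bin, below its rim; both deck vials stand upright (within 0.25 rad) within 15 mm of where they began (x of stopper_a in the frame of blue_bin between -0.123 and 0.123 m and y of stopper_a in the frame of blue_bin between -0.058 and 0.058 m and z of each of stopper_a, stopper_b, stopper_c in the frame of blue_bin below 0.036 m and linear speed of each of stopper_a, stopper_b, stopper_c below 0.02 m/s and x of stopper_b in the frame of blue_bin between -0.123 and 0.123 m and y of stopper_b in the frame of blue_bin between -0.058 and 0.058 m and x of stopper_c in the frame of blue_bin between -0.123 and 0.123 m and y of stopper_c in the frame of blue_bin between -0.058 and 0.058 m and distance of each of vial_1, vial_2 from where it was at the start of the episode below 0.015 m and angle between each of vial_1, vial_2's own z axis and vertical below 0.25 rad); the robot touches nothing.
It fails at once if a stopper is lifted: its middle comes more than 11 mm above where it rests on the deck (height (world z) of any of stopper_a, stopper_b, stopper_c above 0.067 m).
It fails at once if a stopper is pinched or pressed with more than 12 N (contact force between the fingers and stopper_a above 12 N or contact force between the fingers and stopper_b above 12 N or contact force between the fingers and stopper_c above 12 N).
It fails at once if a vial on the deck is shifted over 15 mm or tipped over 0.25 rad (distance of any of vial_1, vial_2 from where it was at the start of the episode above 0.015 m or angle between any of vial_1, vial_2's own z axis and vertical above 0.25 rad).
It fails at once if a thing on the bench is shifted over 20 mm (distance of any of vial_3, vial_4, beaker, wash_bottle, spatula from where it was at the start of the episode above 0.02 m).
It also fails if it takes over 48 s, if anything falls off the work surface, if the arm or the gripper's body presses on something with over 40 N, if the wrist force passes 120 N, or if a joint passes its speed limit or range.

## Working session

There is one attempt and no reset: what is moved stays moved. The work goes in short steps, Python scripts to look and compute and a tool call to move; the robot and the scene stay as the last step left them, time stands still between calls to the robot, and variables do not carry over. Pictures are saved under pics/ and viewed, about 8 in all and at most 12, crops included, and the job is handed in when it is done.

Besides the shell and the picture viewer there is one more tool, called after "Call:" as a command line: name --argument value ..., lists and objects as JSON in quotes. jog_arm: Moves the arm, as the interface text tells. Its arguments: {"type":"object","properties":{"deltas":{"type":"array"},"squeeze":{"type":"number"}},"required":["deltas"]}

```bash
mkdir -p pics; ls; cat > h.py <<'E'
from workcell import *
import numpy as np, cv2
from scipy.spatial.transform import Rotation as R
def cam(n):
    c=camera_info(n); return np.array(c["intrinsics"]),cv2.Rodrigues(np.array(c["rvec"],float))[0],np.array(c["tvec"],float).ravel()
def at_z(n,xy,z):
    K,Rm,t=cam(n); d=Rm.T@np.linalg.inv(K)@np.array([xy[0],xy[1],1.]); o=-Rm.T@t
    return o+d*(z-o[2])/d[2]
def save(img,f): cv2.imwrite("pics/"+f,img[:,:,::-1])
E
python3 - <<'E'
from h import *
for n in ("top","scene"):
    im,d=capture(n); save(im,n+"0.png")
    for l,z in (("stopper_a",56),("vial_1",50),("stand",0),("blue_bin",0),("white_tray",0)):
        for r in spot_point(n,l): print(n,l,round(r["confidence"],2),np.round(r["xy"]),np.round(at_z(n,r["xy"],z)))
s=state();print(s["t"],s["position"],R.from_quat(np.roll(s["orientation"],-1)).as_matrix().round(3),s["finger_gap"])
E
```

```text
pics
top stopper_a 0.52 [274. 173.] [635. 157.  56.]
top stopper_a 0.49 [315. 214.] [492.  16.  56.]
top stopper_a 0.42 [317. 177.] [621.   7.  56.]
top vial_1 0.58 [316. 188.] [583.  12.  50.]
top vial_1 0.57 [215. 171.] [646. 366.  50.]
top vial_1 0.48 [211. 232.] [433. 379.  50.]
top vial_1 0.36 [289. 191.] [574. 107.  50.]
top stand 0.72 [275. 175.] [639. 160.   0.]
top stand 0.55 [303. 191.] [580.  60.   0.]
top blue_bin 0.81 [259. 194.] [568. 219.   0.]
top white_tray 0.91 [348. 183.] [ 604. -101.    0.]
scene stopper_a 0.64 [327. 234.] [635.  10.  56.]
scene stopper_a 0.56 [381. 233.] [646. 146.  56.]
scene stopper_a 0.41 [325. 193.] [505.  16.  56.]
scene vial_1 0.66 [360. 210.] [567. 105.  50.]
scene vial_1 0.63 [466. 247.] [700. 353.  50.]
scene vial_1 0.63 [447. 176.] [472. 362.  50.]
scene vial_1 0.6 [321. 220.] [588.  -2.  50.]
scene stand 0.59 [344. 225.] [578.  60.   0.]
scene blue_bin 0.56 [405. 219.] [572. 232.   0.]
scene white_tray 0.75 [284. 236.] [ 599. -104.    0.]
scene white_tray 0.73 [363. 210.] [534. 119.   0.]
scene white_tray 0.49 [466. 244.] [663. 375.   0.]
0.6 [130.29259273 508.57905042 231.28696495] [[-0.    -0.969  0.248]
 [-0.     0.248  0.969]
 [-1.     0.    -0.   ]] 85.63416317271897
```

```bash
python3 - <<'E'
import cv2
a=cv2.imread("pics/top0.png"); b=cv2.imread("pics/scene0.png")
cv2.imwrite("pics/top1.png",cv2.resize(a[110:270,190:400],None,fx=3.7,fy=3.7,interpolation=cv2.INTER_CUBIC))
cv2.imwrite("pics/scene1.png",cv2.resize(b[130:310,230:500],None,fx=2.95,fy=2.95,interpolation=cv2.INTER_CUBIC))
E
```

```text
(no output)
```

View pics/top1.png

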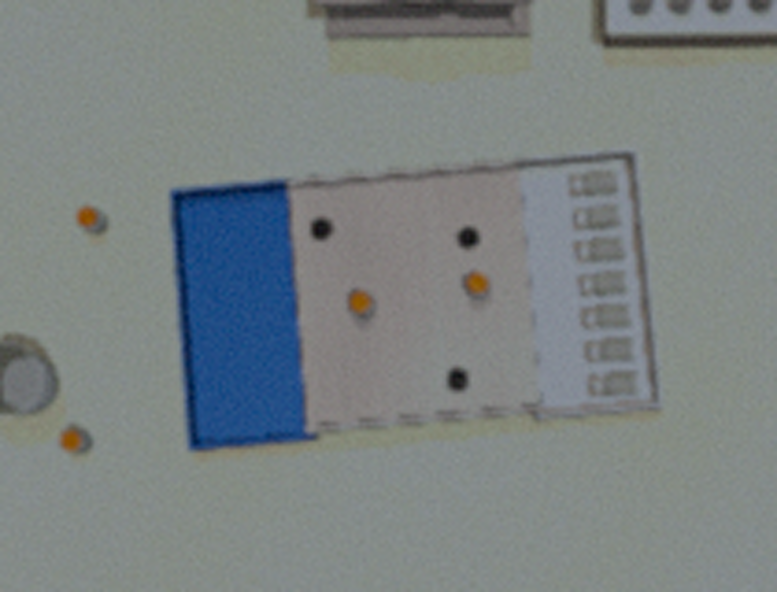

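View pics/scene1.png

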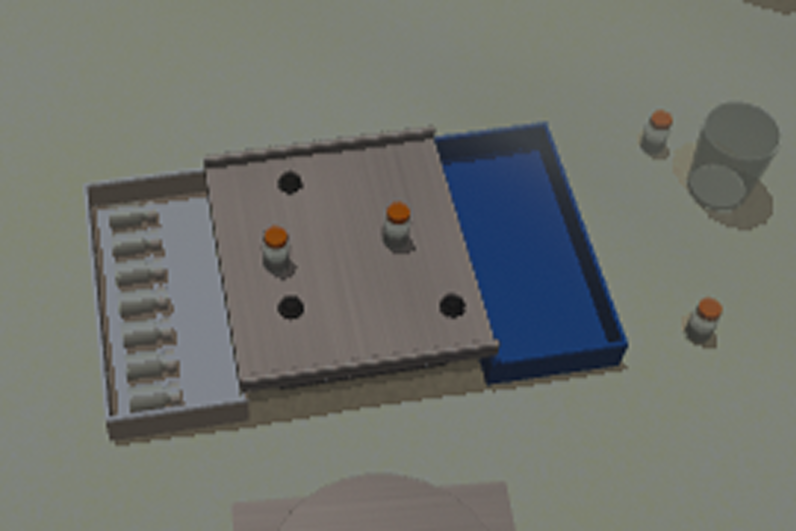

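The top view shows the blue bin on the left (+y) and three stoppers, two on the far side and one on the near side. The scene view agrees. I'll move over the stand for a close look.

Call:
jog_arm --deltas '[[[0, -4.2, -2.5], 0, 0.1], [[0, -4.2, -2.5], 0, 0.1], [[0, -4.2, -2.5], 0, 0.1], [[0, -4.2, -2.5], 0, 0.1], [[0, -4.2, -2.5], 0, 0.1], [[0, -4.2, -2.5], 0, 0.1], [[0, -4.2, -2.5], 0, 0.1], [[0, -4.2, -2.5], 0, 0.1], [[0, -4.2, -2.5], 0, 0.1], [[0, -4.2, -2.5], 0, 0.1]]' --squeeze 20

```text
t: 1.6
position: [481.3, 156.6, 232.2]
orientation: [0.558, -0.436, 0.555, 0.436]
wrist_force: [0.3, 1.4, -0.0]
finger_gap: 8.6
```

Call:
jog_arm --deltas '[[[0, 0, 0], 0.15, 0.1], [[0, 0, 0], 0.15, 0.1], [[0, 0, 0], 0.15, 0.1], [[0, 0, 0], 0.15, 0.1], [[0, 0, 0], 0.15, 0.1], [[0, 0, 0], 0.15, 0.1], [[0, 0, 0], 0.15, 0.1], [[0, 0, 0], 0.15, 0.1], [[0, 0, 0], 0.1, 0.1], [[0, 0, 0], 0, 0.1]]'

```text
t: 2.6
position: [485.5, 150.4, 231.3]
orientation: [0.708, -0.005, 0.706, 0.007]
wrist_force: [0.6, 0.0, -0.3]
finger_gap: 8.5
```

```bash
cat >> h.py <<'E'
def st():
    s=state();q=s["orientation"];M=R.from_quat([q[1],q[2],q[3],q[0]]).as_matrix()
    print("t",round(s["t"],2),"p",np.round(s["position"],1),"phi",round(float(np.arctan2(M[1,2],M[0,2])),3),"xdir",M[:,0].round(3),"gap",round(s["finger_gap"],1),"F",np.round(s["wrist_force"],1),"j6",round(s["qpos"][5],2)); return s,M
E
python3 - <<'E'
from h import *
st(); im,d=capture("wrist"); save(im,"w0.png")
for l,z in (("stopper_a",56),("vial_1",50)):
    for r in spot_point("wrist",l): print(l,round(r["confidence"],2),np.round(r["xy"]),np.round(at_z("wrist",r["xy"],z)))
E
```

```text
t 2.6 p [485.5 150.4 231.3] phi 0.017 xdir [ 0.003  0.002 -1.   ] gap 8.5 F [ 0.6  0.  -0.3] j6 0.05
stopper_a 0.68 [327. 273.] [500.  27.  56.]
stopper_a 0.67 [457. 178.] [643. 153.  56.]
stopper_a 0.51 [432. 286.] [634.  11.  56.]
vial_1 0.9 [383. 209.] [565. 111.  50.]
vial_1 0.55 [391. 286.] [584.   5.  50.]
```

View pics/w0.png

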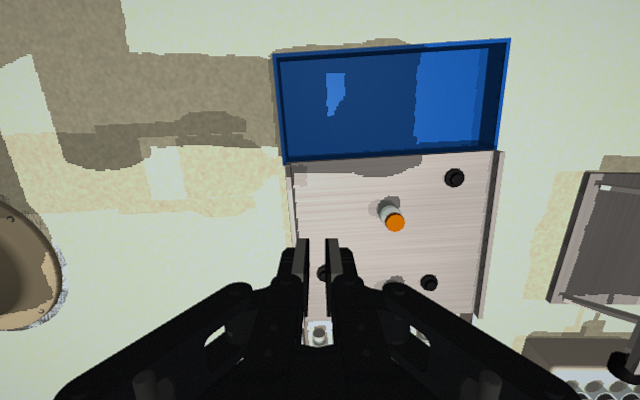

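```bash
python3 - <<'E'
from h import *
P=lambda x,y,z:at_z("wrist",(x,y),z)
for n,a in dict(rimR_far=(503,151,62),rimR_near=(484,318,62),rimL_far=(287,164,62),deck_end1=(310,163,50),deck_end2=(490,152,50),bin_fl=(273,56,38),bin_fr=(511,38,38)).items(): print(n,P(*a).round())
E
```

```text
rimR_far [685. 185.  62.]
rimR_near [707. -33.  62.]
rimL_far [452. 166.  62.]
deck_end1 [477. 165.  50.]
deck_end2 [678. 182.  50.]
bin_fl [436. 276.  38.]
bin_fr [683. 298.  38.]
```

```bash
python3 - <<'E'
from h import *
s,M=st(); im,d=capture("wrist"); K,Rm,t=cam("wrist")
v,u=np.nonzero(d>0); z=d[v,u]
p=np.linalg.inv(K)@np.stack([u*z,v*z,z]); w=(Rm.T@(p-t[:,None])).T
tl=(w-s["position"])@M
for a in range(-130,15,8):
    m=(tl[:,0]>=a)&(tl[:,0]<a+8)&(abs(tl[:,1])<70)&(abs(tl[:,2])<110)
    if m.sum()>5: print(a,m.sum(),"y",tl[m,1].min().round(),tl[m,1].max().round(),"z",tl[m,2].min().round(),tl[m,2].max().round())
E
```

```text
t 2.75 p [485.6 150.4 231.3] phi 0.021 xdir [ 0.003  0.002 -1.   ] gap 8.6 F [0.3 0.1 0.6] j6 0.05
-98 3741 y 10.0 21.0 z -64.0 61.0
-90 10572 y 0.0 19.0 z -64.0 62.0
-82 8507 y -11.0 18.0 z -61.0 59.0
-74 6546 y -13.0 18.0 z -56.0 54.0
-66 3729 y -13.0 18.0 z -50.0 48.0
-58 5251 y -13.0 14.0 z -45.0 43.0
-50 2044 y -12.0 14.0 z -39.0 37.0
-42 798 y -12.0 13.0 z -26.0 24.0
-34 530 y -10.0 12.0 z -19.0 17.0
-26 494 y -10.0 12.0 z -19.0 17.0
-18 494 y -12.0 12.0 z -19.0 17.0
-10 274 y 6.0 12.0 z -19.0 16.0
```

The wrist view gives consistent positions. In the stand frame (u, v), C is at (72, 81), B at (51, -60) and A at (-81, -32). The deck vials are at (-9, 46) and (1, -61), and the blue bin is at +v. I'll push C first.

Call:
jog_arm --deltas '[[[0, 0, 0], -0.067, 0.1], [[0, -1, 3.1], 0, 0.1], [[0, -1, 3.1], 0, 0.1], [[0, -1, 3.1], 0, 0.1], [[0, -1, 3.1], 0, 0.1], [[0, -1, 3.1], 0, 0.1], [[3, 0, 0], 0, 0.1], [[4, 0, 0], 0, 0.1], [[4, 0, 0], 0, 0.1], [[0, 0, 0], 0, 0.1]]'

```text
t: 3.8
position: [652.5, 114.0, 118.9]
orientation: [0.709, -0.037, 0.703, 0.039]
wrist_force: [-0.2, -0.6, -0.5]
finger_gap: 8.9
```

```bash
cat >> h.py <<'E'
def uv(p):
    a=.088; d=np.array(p[:2])-[578,66]; return np.round([d@[np.cos(a),np.sin(a)],d@[-np.sin(a),np.cos(a)]],1)
def look(n="wrist"):
    im,d=capture(n)
    for l,z in (("stopper_a",56),("vial_1",50)):
        for r in spot_point(n,l): 
            p=at_z(n,r["xy"],z); print(l,round(r["confidence"],2),np.round(r["xy"]),np.round(p),"uv",uv(p))
    return im,d
E
python3 - <<'E'
from h import *
s,M=st();print(uv(s["position"])); look()
E
```

```text
t 3.8 p [652.5 114.  118.9] phi 0.108 xdir [ 0.008  0.002 -1.   ] gap 8.9 F [-0.2 -0.6 -0.5] j6 -0.11
[78.5 41.3]
stopper_a 0.76 [310. 160.] [646. 152.  56.] uv [75.3 80.2]
stopper_a 0.73 [124. 294.] [501.  22.  56.] uv [-80.6 -37.5]
vial_1 0.55 [207. 203.] [569. 108.  50.] uv [-5.  42.6]
vial_1 0.51 [226. 318.] [585.  -1.  50.] uv [  1.4 -67.7]
```

Call:
jog_arm --deltas '[[[2, 0, -0.35], 0.02, 0.1], [[2.5, 0, 0], 0, 0.1], [[1.5, 0, 0], 0, 0.1], [[0.3, 0, 0], 0, 0.1], [[0, 0, 0], 0, 0.1]]'

```text
t: 4.45
position: [659.9, 114.3, 75.3]
orientation: [0.721, -0.031, 0.692, 0.032]
wrist_force: [0.2, -0.1, -0.0]
finger_gap: 8.5
```

```bash
python3 - <<'E'
from h import *
s,M=st();print(uv(s["position"]),np.round(s["qpos"],3),np.round(s["tau"],1)); print(M.round(3))
E
```

```text
t 4.45 p [659.9 114.3  75.3] phi 0.089 xdir [ 0.041  0.002 -0.999] gap 8.5 F [ 0.2 -0.1 -0. ] j6 -0.09
[85.8 40.9] [-0.004  0.749  1.226  0.003  1.125 -0.094] [ -0.  -56.9 -23.7   0.   -0.2   0. ]
[[ 0.041 -0.089  0.995]
 [ 0.002  0.996  0.089]
 [-0.999 -0.002  0.041]]
```

Call:
jog_arm --deltas '[[[0.3, 0, -0.3], 0, 0.1], [[0.35, 0, -0.3], 0, 0.1], [[0.35, 0, -0.3], 0, 0.1], [[0.35, 0, -0.2], 0, 0.1], [[0.35, 0, -0.1], 0, 0.1], [[0.3, 0, 0], 0, 0.1], [[0, 0, 0], 0, 0.1]]'

```text
t: 5.15
position: [649.2, 113.2, 56.8]
orientation: [0.723, -0.032, 0.69, 0.032]
wrist_force: [-0.2, -0.3, 0.3]
finger_gap: 8.6
```

```bash
python3 - <<'E'
from h import *
s,M=st();print(uv(s["position"])); im,d=look(); save(im,"w1.png")
E
```

```text
t 5.15 p [649.2 113.2  56.8] phi 0.089 xdir [ 0.046  0.002 -0.999] gap 8.6 F [-0.2 -0.3  0.3] j6 -0.1
[75.1 40.8]
stopper_a 0.79 [ 62. 371.] [500.  23.  56.] uv [-81.9 -36.4]
stopper_a 0.65 [311. 185.] [642. 151.  56.] uv [71.  79.4]
vial_1 0.73 [171. 242.] [568. 111.  50.] uv [-6.4 46.1]
```

View pics/w1.png

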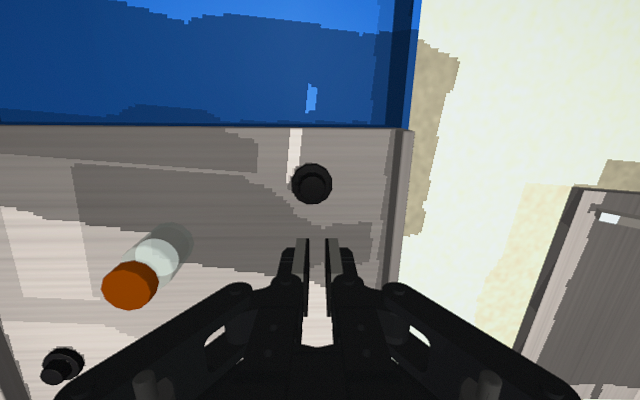

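Stopper C is at (311, 185), directly ahead of the slot between the fingers at column 317. I'll lower a little, then push.

Call:
jog_arm --deltas '[[[0.25, 0, -0.3], 0, 0.1], [[0.15, 0.3, -0.1], 0, 0.1], [[0, 0.5, 0], 0, 0.1], [[0, 0.5, 0], 0, 0.1], [[0, 0.5, 0], 0, 0.1], [[0, 0.5, 0], 0, 0.1], [[0, 0.5, 0], 0, 0.1], [[0, 0.5, 0], 0, 0.1], [[0, 0, 0], 0, 0.1]]'

```text
t: 6.2
position: [642.4, 149.4, 53.3]
orientation: [0.723, -0.032, 0.689, 0.032]
wrist_force: [1.1, -0.3, 0.5]
finger_gap: 8.6
```

```bash
python3 - <<'E'
from h import *
s,M=st();print(uv(s["position"])); im,d=look(); save(im,"w2.png")
E
```

```text
t 6.2 p [642.4 149.4  53.3] phi 0.09 xdir [ 0.048  0.002 -0.999] gap 8.6 F [ 1.1 -0.3  0.5] j6 -0.04
[71.5 77.4]
stopper_a 0.97 [319. 218.] [640. 171.  56.] uv [71.1 98.9]
vial_1 0.64 [182. 298.] [566. 113.  50.] uv [-7.6 47.5]
```

Stopper C is cradled and moving well. I'll push it over the end.

Call:
jog_arm --deltas '[[[0, 0.5, 0], 0, 0.1], [[0, 0.6, 0], 0, 0.1], [[0, 0.6, 0], 0, 0.1], [[0, 0.6, 0], 0, 0.1], [[0, 0.6, 0], 0, 0.1], [[0, 0.6, 0], 0, 0.1], [[0, 0.4, 0], 0, 0.1], [[0, 0, 0], 0, 0.1]]'

```text
t: 7.15
position: [638.7, 190.9, 53.2]
orientation: [0.723, -0.031, 0.689, 0.032]
wrist_force: [0.1, 0.2, -0.1]
finger_gap: 8.5
```

```bash
python3 - <<'E'
from h import *
s,M=st();print(uv(s["position"])); im,d=look(); save(im,"w3.png")
E
```

```text
t 7.15 p [638.7 190.9  53.2] phi 0.089 xdir [ 0.048  0.002 -0.999] gap 8.5 F [ 0.1  0.2 -0.1] j6 0.03
[ 71.5 119.1]
stopper_a 0.78 [318. 222.] [636. 210.  56.] uv [ 70.6 138.5]
```

View pics/w3.png

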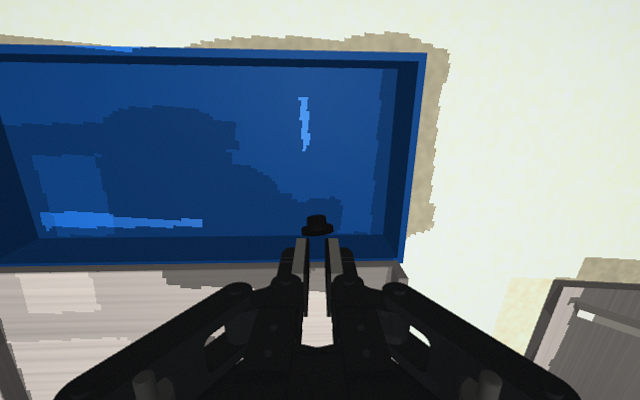

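Call:
jog_arm --deltas '[[[-3, 0, 0], 0, 0.1], [[-4, 0, 0], 0, 0.1], [[-3, -1, 0], 0, 0.1], [[0, -3, -0.3], 0, 0.1], [[0, -3, -0.3], 0, 0.1], [[0, -3, -0.3], 0, 0.1], [[0, -3, -0.3], 0, 0.1], [[0, -3, -0.3], 0, 0.1], [[0, -2, -0.3], 0, 0.1], [[0, 0, 0], 0, 0.1]]'

```text
t: 8.3
position: [631.4, -0.6, 157.3]
orientation: [0.724, -0.031, 0.689, 0.03]
wrist_force: [0.4, -0.3, -0.5]
finger_gap: 8.9
```

```bash
python3 - <<'E'
from h import *
s,M=st();print(uv(s["position"])); im,d=look(); save(im,"w4.png")
K,Rm,t=cam("wrist")
for r in regions_of("wrist","stopper_a"):
    m=r["region"]; z=np.median(d[m]); x,y=r["xy"]; print(r["confidence"],(Rm.T@(np.linalg.inv(K)@[x*z,y*z,z]-t)).round())
E
```

```text
t 8.3 p [ 6.314e+02 -6.000e-01  1.573e+02] phi 0.086 xdir [ 0.049  0.    -0.999] gap 8.9 F [ 0.4 -0.3 -0.5] j6 -0.28
[ 47.4 -71. ]
stopper_a 0.95 [156. 158.] [500.  26.  56.] uv [-81.1 -33.1]
stopper_a 0.67 [313. 182.] [630.  15.  56.] uv [ 47.7 -55.4]
stopper_a 0.25 [241.  49.] [568. 113.  56.] uv [-5.4 48.1]
vial_1 0.94 [259. 185.] [583.   8.  50.] uv [  0.3 -58.3]
vial_1 0.7 [242.  52.] [568. 114.  50.] uv [-6.  48.3]
0.9 [633.  17.  56.]
```

Call:
jog_arm --deltas '[[[0, -1.3, 0], 0, 0.1], [[1, -1.3, 0], 0, 0.1], [[1.5, 0, 0], 0, 0.1], [[1.5, 0, 0], 0, 0.1], [[1.5, 0, 0], 0, 0.1], [[1.5, 0, 0], 0, 0.1], [[1, 0, 0], 0, 0.1], [[0.7, 0, 0], 0, 0.1], [[0.4, 0, 0], 0, 0.1], [[0, 0, 0], 0, 0.1]]'

```text
t: 9.5
position: [638.8, -26.6, 58.5]
orientation: [0.723, -0.033, 0.689, 0.032]
wrist_force: [-0.2, -0.3, 0.4]
finger_gap: 8.4
```

```bash
python3 - <<'E'
from h import *
s,M=st();print(uv(s["position"])); im,d=look(); save(im,"w5.png")
E
```

```text
t 9.5 p [638.8 -26.6  58.5] phi 0.093 xdir [ 0.048  0.001 -0.999] gap 8.4 F [-0.2 -0.3  0.4] j6 -0.33
[ 52.5 -97.6]
stopper_a 0.8 [ 36. 137.] [500.  24.  56.] uv [-81.  -34.8]
stopper_a 0.71 [313. 183.] [632.  12.  56.] uv [ 49.4 -58.6]
vial_1 0.75 [220. 189.] [584.   3.  50.] uv [  0.4 -62.8]
```

View pics/w5.png

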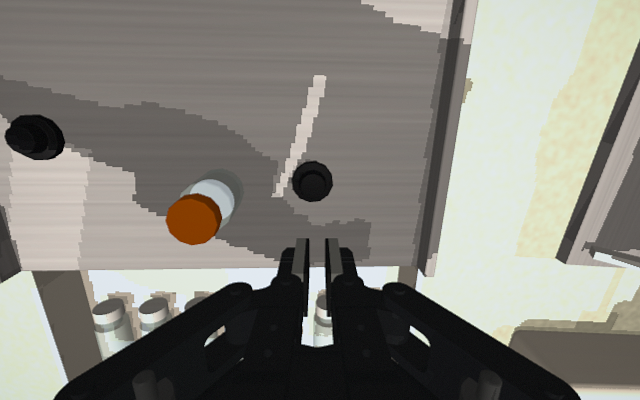

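Stopper B is at (313, 183), just ahead of the slot. Vial 2 is at (195, 218), well to the left.

Call:
jog_arm --deltas '[[[0.35, 0, -0.15], 0, 0.1], [[0.2, 0.3, -0.05], 0, 0.1], [[0, 0.5, 0], 0, 0.1], [[0, 0.5, 0], 0, 0.1], [[0, 0.5, 0], 0, 0.1], [[0, 0.5, 0], 0, 0.1], [[0, 0.5, 0], 0, 0.1], [[0, 0.5, 0], 0, 0.1], [[0, 0.5, 0], 0, 0.1], [[0, 0, 0], 0, 0.1]]'

```text
t: 10.65
position: [634.2, 15.2, 55.0]
orientation: [0.725, -0.034, 0.688, 0.032]
wrist_force: [-1.0, 0.4, 0.2]
finger_gap: 8.6
```

```bash
python3 - <<'E'
from h import *
s,M=st();print(uv(s["position"])); im,d=look(); save(im,"w6.png")
E
```

```text
t 10.65 p [634.2  15.2  55. ] phi 0.094 xdir [ 0.052  0.    -0.999] gap 8.6 F [-1.   0.4  0.2] j6 -0.26
[ 51.5 -55.5]
stopper_a 0.96 [317. 225.] [631.  32.  56.] uv [ 50.1 -38.5]
stopper_a 0.65 [ 53. 221.] [500.  24.  56.] uv [-81.7 -34.6]
vial_1 0.83 [228. 260.] [584.   4.  50.] uv [  0.7 -62.3]
vial_1 0.76 [191.  50.] [568. 110.  50.] uv [-6.3 44.5]
```

The tips sit at flange height and are pushing the plug, so I'll raise 2 mm to avoid pressing down and go on.

Call:
jog_arm --deltas '[[[-0.1, -0.2, 0], 0, 0.1], [[-0.1, 0.3, 0], 0, 0.1], [[0, 0.6, 0], 0, 0.1], [[0, 0.6, 0], 0, 0.1], [[0, 0.6, 0], 0, 0.1], [[0, 0.6, 0], 0, 0.1], [[0, 0.6, 0], 0, 0.1], [[0, 0.6, 0], 0, 0.1], [[0, 0.6, 0], 0, 0.1], [[0, 0.6, 0], 0, 0.1]]'

```text
t: 11.8
position: [629.3, 66.7, 56.9]
orientation: [0.725, -0.034, 0.688, 0.032]
wrist_force: [-0.1, -0.3, 0.4]
finger_gap: 8.3
```

```bash
python3 - <<'E'
from h import *
s,M=st();print(uv(s["position"])); im,d=look(); save(im,"w7.png")
E
```

```text
t 11.8 p [629.3  66.7  56.9] phi 0.093 xdir [ 0.052  0.    -0.999] gap 8.3 F [-0.1 -0.3  0.4] j6 -0.18
[51.2 -3.8]
stopper_a 0.67 [353.  22.] [633. 180.  56.] uv [ 64.9 108.8]
stopper_a 0.62 [320. 223.] [628.  85.  56.] uv [51.5 14.2]
stopper_a 0.59 [ 84. 306.] [500.  25.  56.] uv [-81.  -33.8]
vial_1 0.56 [204. 160.] [567. 112.  50.] uv [-7.2 47. ]
vial_1 0.23 [246. 216.] [588.  83.  50.] uv [11.5 16.1]
```

Call:
jog_arm --deltas '[[[0, 0.6, 0], 0, 0.1], [[0, 0.6, 0], 0, 0.1], [[0, 0.6, 0], 0, 0.1], [[0, 0.6, 0], 0, 0.1], [[0, 0.6, 0], 0, 0.1], [[0, 0.6, 0], 0, 0.1], [[0, 0.6, 0], 0, 0.1], [[0, 0.6, 0], 0, 0.1], [[0, 0.6, 0], 0, 0.1], [[0, 0.6, 0], 0, 0.1]]'

```text
t: 12.95
position: [623.5, 130.5, 56.7]
orientation: [0.725, -0.033, 0.688, 0.031]
wrist_force: [0.1, -0.0, 0.4]
finger_gap: 8.7
```

```bash
python3 - <<'E'
from h import *
s,M=st();print(uv(s["position"])); im,d=look(); save(im,"w8.png")
E
```

```text
t 12.95 p [623.5 130.5  56.7] phi 0.092 xdir [ 0.053 -0.    -0.999] gap 8.7 F [ 0.1 -0.   0.4] j6 -0.07
[51.  60.2]
stopper_a 0.95 [316. 229.] [621. 145.  56.] uv [49.3 75. ]
stopper_a 0.71 [348. 134.] [631. 196.  56.] uv [ 64.6 124.8]
vial_1 0.76 [217. 270.] [566. 112.  50.] uv [-7.5 46.9]
```

Call:
jog_arm --deltas '[[[0, 0.6, 0], 0, 0.1], [[0, 0.6, 0], 0, 0.1], [[0, 0.6, 0], 0, 0.1], [[0, 0.6, 0], 0, 0.1], [[0, 0.6, 0], 0, 0.1], [[0, 0.6, 0], 0, 0.1], [[0, 0.6, 0], 0, 0.1], [[0, 0.6, 0], 0, 0.1], [[0, 0.6, 0], 0, 0.1], [[0, 0.4, 0], 0, 0.1]]'

```text
t: 14.1
position: [617.7, 192.6, 56.2]
orientation: [0.725, -0.033, 0.688, 0.031]
wrist_force: [0.5, 0.4, -0.2]
finger_gap: 8.5
```

Call:
jog_arm --deltas '[[[-2, 0, 0], 0, 0.1], [[-3, 0, 0], 0, 0.1], [[-3, 0, 0], 0, 0.1], [[-1, 0, 0], 0, 0.1], [[0, 0, 0], 0, 0.1]]'

```text
t: 14.6
position: [611.8, 194.1, 147.3]
orientation: [0.723, -0.033, 0.689, 0.032]
wrist_force: [-0.3, -0.5, -0.7]
finger_gap: 8.6
```

```bash
python3 - <<'E'
from h import *
s,M=st();print(uv(s["position"])); im,d=look(); save(im,"w9.png")
K,Rm,t=cam("wrist")
for r in regions_of("wrist","stopper_a"):
    m=r["region"]; z=np.median(d[m]); x,y=r["xy"]; p=Rm.T@(np.linalg.inv(K)@[x*z,y*z,z]-t); print(r["confidence"],p.round(),uv(p))
E
```

```text
t 14.6 p [611.8 194.1 147.3] phi 0.092 xdir [ 0.049 -0.    -0.999] gap 8.6 F [-0.3 -0.5 -0.7] j6 0.04
[ 45.  124.6]
stopper_a 0.82 [340. 189.] [632. 206.  56.] uv [ 66.4 134.5]
stopper_a 0.73 [316. 181.] [612. 212.  56.] uv [ 46.3 142. ]
vial_1 0.78 [258. 280.] [566. 110.  50.] uv [-8.2 44.7]
vial_1 0.22 [317. 180.] [613. 210.  50.] uv [ 47.3 140.8]
0.75 [612. 206.  13.] [ 46.3 136.7]
```

View pics/w9.png

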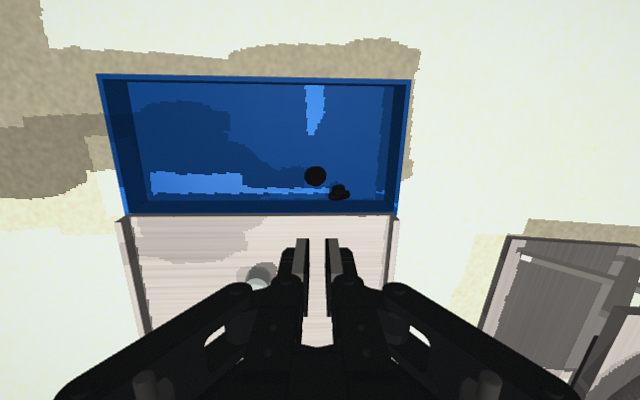

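Stoppers C (340, 189) and B (316, 178) lie in the bin. Next is stopper A.

Call:
jog_arm --deltas '[[[0, -2.4, -1.6], 0, 0.1], [[0, -2.4, -1.6], 0, 0.1], [[0, -2.4, -1.6], 0, 0.1], [[0, -2.4, -1.6], 0, 0.1], [[0, -2.4, -1.6], 0, 0.1], [[0, -2.4, -1.6], 0, 0.1], [[0, -2.4, -1.6], 0, 0.1], [[0, -2.4, -1.6], 0, 0.1], [[0, 0, 0], 0, 0.1]]'

```text
t: 15.7
position: [492.7, -15.7, 129.2]
orientation: [0.716, -0.033, 0.697, 0.033]
wrist_force: [1.3, 0.4, 0.1]
finger_gap: 8.7
```

```bash
python3 - <<'E'
from h import *
s,M=st();print(uv(s["position"])); im,d=look()
E
```

```text
t 15.7 p [492.7 -15.7 129.2] phi 0.093 xdir [ 0.027  0.001 -1.   ] gap 8.7 F [1.3 0.4 0.1] j6 -0.37
[-92.2 -73.9]
stopper_a 0.86 [331. 159.] [501.  26.  56.] uv [-79.9 -33.4]
vial_1 0.92 [430. 192.] [585.   6.  50.] uv [  1.8 -60.6]
vial_1 0.79 [438.  42.] [568. 113.  50.] uv [-6.2 47.9]
```

Call:
jog_arm --deltas '[[[1, 0, 0.4], 0, 0.1], [[1.5, 0, 0.4], 0, 0.1], [[1.5, 0, 0.1], 0, 0.1], [[1.2, 0, 0], 0, 0.1], [[0.8, 0, 0], 0, 0.1], [[0.6, 0, 0], 0, 0.1], [[0.4, 0, 0], 0, 0.1], [[0, 0, 0], 0, 0.1]]'

```text
t: 16.65
position: [507.8, -7.2, 52.6]
orientation: [0.716, -0.036, 0.697, 0.037]
wrist_force: [-0.4, -0.4, -0.0]
finger_gap: 8.7
```

```bash
python3 - <<'E'
from h import *
s,M=st();print(uv(s["position"])); im,d=look()
E
```

```text
t 16.65 p [507.8  -7.2  52.6] phi 0.103 xdir [ 0.027  0.002 -1.   ] gap 8.7 F [-0.4 -0.4 -0. ] j6 -0.36
[-76.3 -66.8]
stopper_a 0.76 [308. 201.] [499.  23.  56.] uv [-82.5 -35.8]
vial_1 0.75 [480.  26.] [569. 111.  50.] uv [-5.4 45.3]
vial_1 0.65 [455. 243.] [584.   4.  50.] uv [  0.7 -62.3]
```

Call:
jog_arm --deltas '[[[-0.25, 0, -0.3], 0.012, 0.1], [[-0.2, 0, -0.2], 0, 0.1], [[0, 0.5, 0], 0, 0.1], [[0, 0.5, 0], 0, 0.1], [[0, 0.5, 0], 0, 0.1], [[0, 0.5, 0], 0, 0.1], [[0, 0.5, 0], 0, 0.1], [[0, 0.5, 0], 0, 0.1], [[0, 0, 0], 0, 0.1]]'

```text
t: 17.7
position: [500.2, 24.7, 59.5]
orientation: [0.717, -0.032, 0.695, 0.032]
wrist_force: [0.2, -0.7, -0.3]
finger_gap: 8.3
```

```bash
python3 - <<'E'
from h import *
s,M=st();print(uv(s["position"])); im,d=look()
E
```

```text
t 17.7 p [500.2  24.7  59.5] phi 0.09 xdir [ 0.031  0.001 -1.   ] gap 8.3 F [ 0.2 -0.7 -0.3] j6 -0.28
[-81.1 -34.3]
stopper_a 0.58 [318. 224.] [499.  40.  56.] uv [-81.4 -19.1]
vial_1 0.74 [465.  99.] [566. 111.  50.] uv [-7.9 45.6]
vial_1 0.7 [450. 285.] [584.   3.  50.] uv [  0.6 -63.3]
```

Call:
jog_arm --deltas '[[[0.1, -0.2, 0], 0, 0.1], [[0.12, 0, 0], 0, 0.1], [[0, 0.5, 0], 0, 0.1], [[0, 0.6, 0], 0, 0.1], [[0, 0.6, 0], 0, 0.1], [[0, 0.6, 0], 0, 0.1], [[0, 0.6, 0], 0, 0.1], [[0, 0.6, 0], 0, 0.1], [[0, 0.6, 0], 0, 0.1], [[0, 0.6, 0], 0, 0.1]]'

```text
t: 18.85
position: [496.1, 72.0, 57.1]
orientation: [0.717, -0.031, 0.695, 0.031]
wrist_force: [0.2, -0.1, -0.5]
finger_gap: 8.3
```

```bash
python3 - <<'E'
from h import *
s,M=st();print(uv(s["position"])); im,d=look()
E
```

```text
t 18.85 p [496.1  72.   57.1] phi 0.088 xdir [ 0.031  0.001 -1.   ] gap 8.3 F [ 0.2 -0.1 -0.5] j6 -0.18
[-81.1  13.2]
stopper_a 0.93 [570.  57.] [602. 181.  56.] uv [ 33.8 112.2]
stopper_a 0.88 [321. 226.] [495.  88.  56.] uv [-80.3  29.4]
stopper_a 0.84 [539.  32.] [584. 189.  56.] uv [ 17.  122.2]
vial_1 0.78 [452. 192.] [566. 111.  50.] uv [-8.3 45.7]
```

Tracking well, with about 105 mm left to go.

Call:
jog_arm --deltas '[[[0, 0.6, 0], 0, 0.1], [[0, 0.6, 0], 0, 0.1], [[0, 0.6, 0], 0, 0.1], [[0, 0.6, 0], 0, 0.1], [[0, 0.6, 0], 0, 0.1], [[0, 0.6, 0], 0, 0.1], [[0, 0.6, 0], 0, 0.1], [[0, 0.6, 0], 0, 0.1], [[0, 0.6, 0], 0, 0.1], [[0, 0, 0], 0, 0.1]]'

```text
t: 20.0
position: [491.0, 130.2, 57.0]
orientation: [0.717, -0.031, 0.695, 0.031]
wrist_force: [0.4, -0.4, 0.5]
finger_gap: 8.5
```

```bash
python3 - <<'E'
from h import *
s,M=st();print(uv(s["position"])); im,d=look()
E
```

```text
t 20.0 p [491.  130.2  57. ] phi 0.089 xdir [ 0.031  0.001 -1.   ] gap 8.5 F [ 0.4 -0.4  0.5] j6 -0.06
[-81.   71.6]
stopper_a 0.92 [516. 134.] [582. 202.  56.] uv [ 16.4 135.1]
stopper_a 0.85 [318. 225.] [489. 146.  56.] uv [-81.6  87.5]
stopper_a 0.57 [546. 152.] [600. 195.  56.] uv [ 33.5 126.3]
vial_1 0.61 [438. 282.] [565. 112.  50.] uv [-9.  46.6]
```

Call:
jog_arm --deltas '[[[0, 0.6, 0], 0, 0.1], [[0, 0.6, 0], 0, 0.1], [[0, 0.6, 0], 0, 0.1], [[0, 0.6, 0], 0, 0.1], [[0, 0.6, 0], 0, 0.1], [[0, 0.6, 0], 0, 0.1], [[0, 0.6, 0], 0, 0.1], [[0, 0.4, 0], 0, 0.1], [[0, 0, 0], 0, 0.1]]'

```text
t: 21.05
position: [486.7, 179.3, 56.9]
orientation: [0.717, -0.031, 0.695, 0.031]
wrist_force: [0.6, -0.5, 0.2]
finger_gap: 8.7
```

Call:
jog_arm --deltas '[[[-2, 0, 0], 0, 0.1], [[-3, 0, 0], 0, 0.1], [[-3, 0, 0], 0, 0.1], [[-3, 0, 0], 0, 0.1], [[-2, 0, 0], 0, 0.1], [[0, 0, 0], 0, 0.1], [[0, 0, 0], 0, 0.1]]'

```text
t: 21.75
position: [481.8, 178.5, 190.2]
orientation: [0.716, -0.031, 0.696, 0.03]
wrist_force: [-0.0, -0.7, -0.7]
finger_gap: 8.7
```

```bash
python3 - <<'E'
from h import *
s,M=st();print(uv(s["position"])); im,d=look(); save(im,"w12.png")
K,Rm,t=cam("wrist")
for r in regions_of("wrist","stopper_a"):
    m=r["region"]; z=np.median(d[m]); x,y=r["xy"]; p=Rm.T@(np.linalg.inv(K)@[x*z,y*z,z]-t); print(r["confidence"],p.round(),uv(p))
print("top"); im2,_=look("top")
E
```

```text
t 21.75 p [481.8 178.5 190.2] phi 0.087 xdir [ 0.028  0.    -1.   ] gap 8.7 F [-0.  -0.7 -0.7] j6 0.04
[-85.9 120.5]
stopper_a 0.74 [435. 164.] [597. 210.  56.] uv [ 31.4 141.9]
stopper_a 0.69 [451. 176.] [616. 200.  56.] uv [ 49.3 130.2]
stopper_a 0.64 [319. 163.] [484. 203.  56.] uv [-82.  144.3]
vial_1 0.9 [384. 249.] [564. 112.  50.] uv [-10.   47.5]
0.77 [486. 196.  15.] [-80.6 137.6]
0.59 [614. 200.  16.] [ 48.1 130.4]
0.54 [637. 190.  15.] [ 69.7 118.8]
top
stopper_a 0.48 [268. 172.] [639. 181.  56.] uv [ 70.8 109.1]
stopper_a 0.46 [264. 180.] [614. 194.  56.] uv [ 47.1 124.1]
vial_1 0.62 [290. 190.] [575. 102.  50.] uv [ 0.6 36.3]
vial_1 0.62 [215. 170.] [650. 368.  50.] uv [ 98.3 294.1]
vial_1 0.42 [318. 189.] [581.   6.  50.] uv [ -2.6 -59.8]
vial_1 0.39 [211. 232.] [435. 377.  50.] uv [-115.2  322.5]
```

View pics/w12.png

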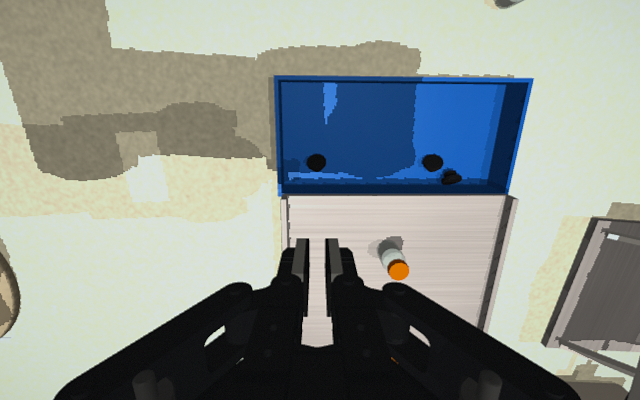

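All three stoppers show in the bin, at (316, 162), (432, 163) and (451, 177), at z of about 15 mm. The vials are where they were and the gripper is clear.

```bash
python3 -c "
from h import *
print(job_done())"
```

```text
the job is handed in; nothing more can be done
None
```

All three stoppers are in the blue bin and the job was handed in at about 22 s of the 48 s allowed. I swept them one at a time over the deck's +y end, holding the fingers slightly open so each stopper sat between the tips.

**Stoppers:** The last wrist picture and its depth readings put all three in the bin at z ≈ 15 mm, below the 38 mm rim. In bin coordinates their y values are roughly -27, -35 and -46 mm, inside the ±58 mm limit.

**Vials:** Vial 1 stood within a few mm of its first position in the last wrist picture. Vial 2 was hidden from the wrist camera at the end. Its last wrist fix, before the final push, was unchanged within a few mm, and the final top view also put it in place.

**Disagreements and limits:**
- The coarse top camera (about 3.5 mm per pixel) placed vial 1 about 15 mm from the wrist estimate. It had shown a similar offset at the start, so I took it as camera error.
- The top view found only two of the three stoppers in the bin. The wrist view found all three.
- The tool picked up about 0.03–0.05 rad of tilt during a fast descent and kept it.
- While pushing stopper B, the tips were briefly level with the top of its flange, so I raised them 2 mm. Wrist force readings between moves stayed under 2 N.
- I did not check the other things on the bench separately at the end; the arm stayed clear of them throughout.

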